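# Open-beam reference: click the aperture wheel round, then open the shutter

### The arm

A 7-joint arm with a two-finger parallel gripper is mounted at the origin on a cart in front of the work surface, level with it; the furniture and walls round the work are solid. World frame = base frame: x ahead of the robot, y to its left, z up, the work surface at z = 0. Lengths are in m, angles in rad, forces in N, time in s.
With the tool pointing down it reaches from about 0.4 to 0.85 m from the base axis. Payload 10.4 kg.
Tool frame: the origin (TCP) lies at the very end of the fingers, on their centre line; the grasp point (between the pads) lies 19 mm behind it; z points along the fingers, y is the line along which they close (so a half turn about z gives the same grasp; the last joint's range is limited). The gripper opens to 87 mm and grips with 3 to 60 N. Pads are 19 mm wide; open, the fingers measure 117 mm over their backs; the gripper's body (75 mm by 190 mm) begins 51 mm behind the grasp point.
Start: joints at [1.277, 0.332, -0.065, 1.46, 0.022, 1.35, -0.088], TCP at [0.167, -0.602, 0.223] pointing down, gripper open.
Joint ranges: [-2.6, 2.6], [-0.5, 2.12], [-1.47, 1.34], [0.16, 2.42], [-1.27, 4.41], [0.06, 2.06], [-2.6, 2.6]. Speed limits (rad/s): [2.22, 2.22, 2.79, 2.79, 3.14, 3.14, 3.14].

### API

Orientations are given as a unit quaternion [x, y, z, w].
In Python, from bench import r gives the robot as it stands.
- The arm moves only by the shell command python3 -m crank 'ROWS' [FORCE]. ROWS is JSON, a list that holds one entry, the list of rows, each a list of 5 numbers: the shift along the tool's x, y, z in mm, then the turn about the tool's z in degrees, then the opening, from -1 (shut) to 1 (fully open). A call has 1 to 20 rows; each row is the pose to reach, as a shift and turn from the pose commanded when the call began, along the tool's axes at that moment; what a row does not reach only later rows make up. A row lasts 1/10 s, in which the tool goes at most 50 mm and 8.59 degrees, less where a joint would pass 70% of its speed; a pose out of reach is approached as far as the arm can. A call with a gripper value outside its range is refused whole. The fingers move at their own pace and stop on an object; FORCE is the grip in N (left out, the last holds). Time passes only in rows, so rows that repeat a pose let the fingers close. It gives the time, the measured TCP pose, the force, the opening and the grip force at its end, in the units of the state.
- r.read_state(): the state, without advancing time (a new reading comes with each control period).
- r.camera(name): name is "scene" or "top"; returns a dict with "image" (480x640x3 uint8, red, green, blue), "vfov" (degrees; the focal length in pixels is half the picture's height over the tangent of half this angle, whatever the lens; pixels are square), "cx", "cy" (the principal point, pixels), "eye" and "attitude" of the camera in the world. Camera axes: x right, y down, z forward; pixel columns grow to the right and rows downward; lengths in m; the calibration is good to about 2 mm. A picture is of the moment at which its call begins. There is no depth.
- r.close_job(): hands the job in; it is judged then, once.
The state is a dict: "time": time; "joint_positions": joint angles; "joint_vel": joint speeds; "joint_torque": joint torques, N m; "ee_pos": TCP position; "eef_rot": TCP orientation; "ft_force": force on the tool from outside, world axes, zero at the start; "torque": the same for the moment, N m; "width": finger opening in m; "grip_force": force on a finger pad.
Only numpy, scipy, OpenCV 4.12 (cv2) and the standard library are available. Lean on these libraries where they do the work, as an engineer would, in place of code of your own. Each camera call takes 0.05 s, during which the arm holds its last target. There are 200 camera calls.

### The job

Set the small aperture-wheel stand for its open-beam reference reading. With a fingertip, flick the wheel round by its finger tabs until its widest opening has clicked home under the black detector head, keeping the shutter shut; only then push the shutter's upright tab in to its stop. The stand is only to be touched, never lifted, tipped or shoved along, and everything round it stays where it stands.

Things in the scene. Friction and masses are not known exactly. Their poses are not given: they have to be found in the camera images.
- stand: loose 2.6 kg bench stand on rubber feet; dark base plate 190 (x) x 150 (y) mm, top 16 mm up. Origin under the plate's middle, x toward its rear, y to its left seen from the front. Grey lamp house at x 14 to 86 mm (90 mm wide, top 42 mm up) with twin columns to 104 mm at x 76 mm. The wheel overhangs the plate's front half, 37 mm clear of it
- wheel (a joint): turn of the aperture wheel about its upright axle, rad, anticlockwise from above; turns freely either way, over a full turn. At 0 or any full turn the widest opening is under the head. A sprung ball clicks every pi/3; it starts 2, 3 or 4 clicks from 0 and pulls itself into a click once within about 25 degrees of it. 2 to 3 N at a finger tab carries it over a click
- axle (a point): wheel's centre, half-way up its thickness. Aluminium disc 84 mm wide, 8 mm thick (53 to 61 mm up), with six openings 27 mm from the axle every 60 degrees: 20, 15.5, 12, 9, 6.5, 4.5 mm wide, anticlockwise from above, and six rounded finger tabs midway between them, 12 mm wide, out to 55 mm from the axle; axes as the stand's
- finger_tab (a point): middle of the rounded end of the finger tab 30 degrees anticlockwise of the widest opening, 49 mm from the axle; turns with the wheel. At a click, tabs stand 30, 90, 150, 210, 270 and 330 degrees anticlockwise from the stand's x axis
- widest (a point): centre of the widest opening (20 mm), at the wheel's upper face; turns with the wheel
- beam (a point): the point on the wheel's upper face right under the detector head where the opening must stand
- shutter (a joint): travel of the shutter blade, m: 0 shut (as at the start), 0.022 fully open at its stop; it slides toward the stand's -y (to the right seen from the front), takes about 2 N and stays where it is left
- shutter_tab (a point): middle of the outer (stand's +y) face of the shutter's upright steel tab, which is 21 mm wide (stand's x), 4 mm thick, top 8 mm above this point; it stands at the left of the lamp house and is pushed toward the stand's -y. At this point's height nothing is beside it
- cell_d: loose open square cell, 28 x 28 x 66 mm, on the base plate's front right corner (stand x about -70, y about -52 mm, its top 82 mm above the bench); origin at the centre of its underside; to be left alone
- cell_b: a like cell on the bench to the right, origin at the centre of its underside; to be left alone
- cell_c: a like cell on the bench to the right, origin at the centre of its underside; to be left alone
- cap: white screw cap 63 mm across, 31 mm high, on the bench to the right of the stand; to be left alone, origin at the centre of its underside
- reagent_bottle: dropper bottle 28 mm across, 74 mm high, on the bench to the right of the stand; origin at the centre of its underside; to be left alone
- marker: pen 135 mm long lying on the bench near its front edge; to be left alone, origin at its middle
- head (a point): underside centre of the black detector head, 33 mm wide, 69 to 103 mm above the bench, held by an arm from the columns behind it, 8 mm above the wheel

How it is judged:
By the outcome, as a careful person would: the job done as asked, in the order asked, and still so for the second after the job is handed in, with the robot touching nothing.
It also fails if it takes over 64 s, if anything falls off the work surface, if the arm or the gripper's body presses on something with over 40 N, if the wrist force passes 120 N, or if a joint passes its speed limit or range.

## Working session

There is one attempt and no reset: what is moved stays moved. The work goes in short steps, Python scripts to look and compute and a shell command to move; the robot and the scene stay as the last step left them, time stands still between calls to the robot, and variables do not carry over. Pictures are saved under pics/ and viewed, at most 12 in all, crops included, and the job is handed in when it is done.

```bash
mkdir -p pics; ls
python3 - <<'E'
from bench import r
import cv2
for n in("top","scene"):
    c=r.camera(n);cv2.imwrite(f"pics/{n}0.png",c["image"][:,:,::-1]);print(n,{k:v for k,v in c.items() if k!="image"})
s=r.read_state();print(s)
E
```

```text
pics
top {'vfov': 54.18192428229496, 'cx': 316.9145236880491, 'cy': 243.27125719911777, 'eye': array([ 0.371597  , -0.02870385,  0.92671313]), 'attitude': array([-0.69906298,  0.71145244, -0.06121156,  0.03741018])}
scene {'vfov': 51.37524886268045, 'cx': 321.7024706162888, 'cy': 234.775515129398, 'eye': array([0.03321485, 0.40747736, 0.70498372]), 'attitude': array([-0.35595509,  0.84813572, -0.36059618,  0.15470024])}
{'time': 0.1, 'joint_positions': array([ 1.27739982,  0.33279011, -0.0646796 ,  1.46084448,  0.02158148,
        1.34989884, -0.08849148]), 'joint_vel': array([ 5.31463120e-04, -2.41848651e-03,  2.89426318e-04, -4.45542829e-03,
       -1.72414173e-04,  6.50924470e-05, -5.79429338e-04]), 'joint_torque': array([ 2.55046689e-03, -6.24549866e+01,  2.55059270e-02, -3.90715778e+01,
       -6.13237359e-02,  3.65921867e-02,  4.66373410e-05]), 'ee_pos': array([ 0.1670869 , -0.60189794,  0.22185117]), 'eef_rot': array([ 9.90847182e-01,  1.34986942e-01, -1.06308102e-04, -6.14051535e-04]), 'ft_force': array([1.05200807, 0.66217356, 0.39087426]), 'torque': array([ 0.00391601,  0.03134211, -0.028143  ]), 'grip_force': 0.0, 'width': 0.08728272230591475}
```

View pics/top0.png

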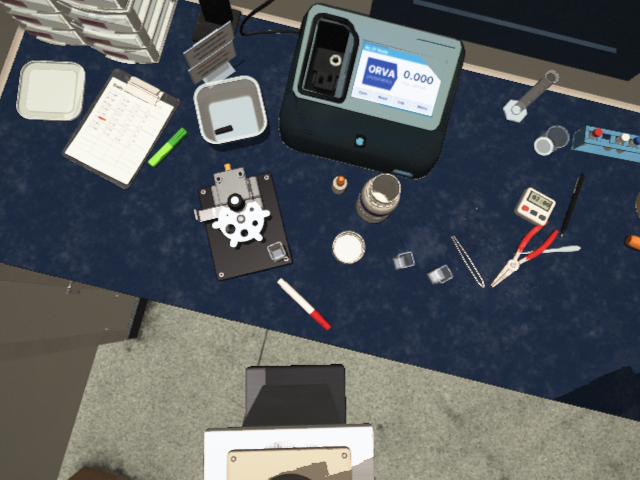

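View pics/scene0.png

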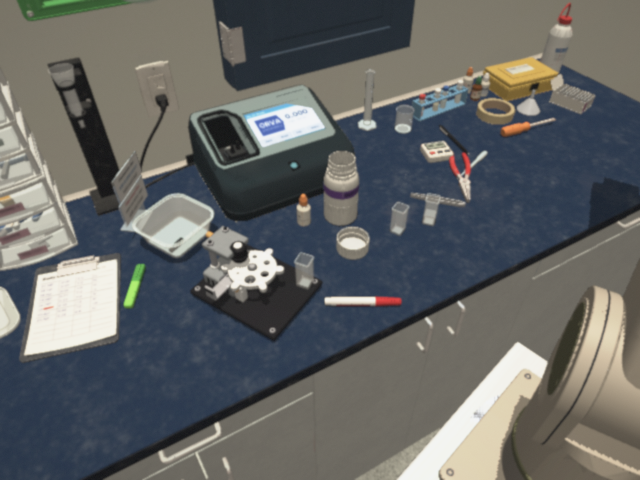

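The top view shows the stand at about (245,225), with the shutter at about (207,214) on its left and cell_d at (277,252). The robot is parked off to the right. Next I'll enlarge the stand in both views.

```bash
cat > h.py <<'E'
import numpy as np,cv2
from bench import r
from scipy.spatial.transform import Rotation as R
def pix2w(c,u,v,z):
    f=240/np.tan(np.radians(c["vfov"]/2))
    d=R.from_quat(c["attitude"]).apply([(u-c["cx"])/f,(v-c["cy"])/f,1]);e=c["eye"]
    return e+d*(z-e[2])/d[2]
def w2pix(c,p):
    f=240/np.tan(np.radians(c["vfov"]/2))
    q=R.from_quat(c["attitude"]).inv().apply(np.array(p)-c["eye"])
    return q[...,0]/q[...,2]*f+c["cx"],q[...,1]/q[...,2]*f+c["cy"]
def crop(n,x0,y0,w,h,k,out):
    c=r.camera(n);im=c["image"][y0:y0+h,x0:x0+w,::-1]
    cv2.imwrite(out,cv2.resize(im,None,fx=k,fy=k,interpolation=cv2.INTER_CUBIC));return c
E
python3 - <<'E'
from h import *
import cv2
crop("top",180,150,130,140,4,"/tmp/a.png");crop("scene",180,215,150,130,4,"/tmp/b.png")
a=cv2.imread("/tmp/a.png");b=cv2.imread("/tmp/b.png")
cv2.imwrite("pics/top1.png",a);cv2.imwrite("pics/scene1.png",b)
E
```

```text
(no output)
```

View pics/top1.png

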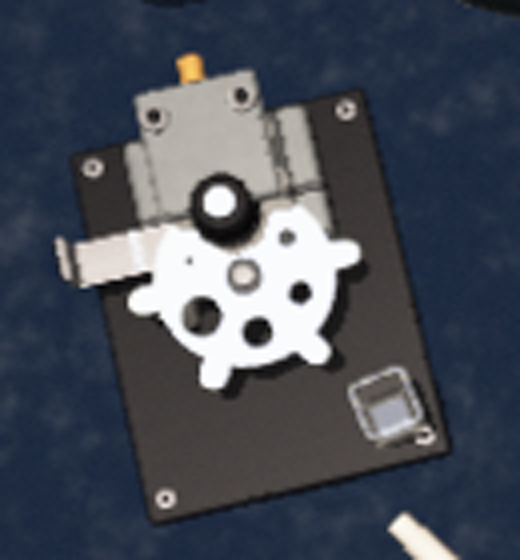

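View pics/scene1.png

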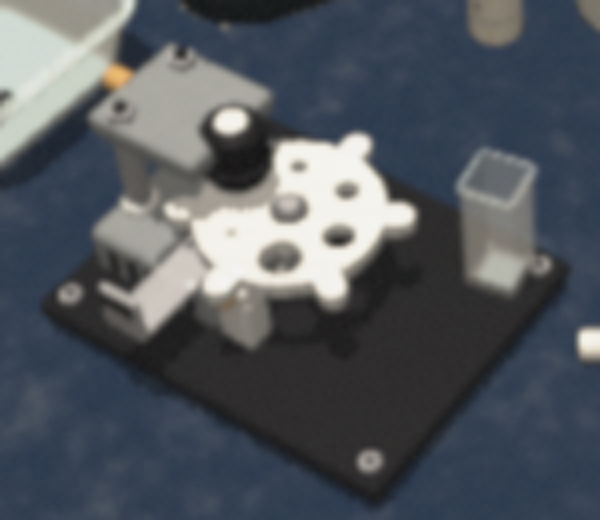

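Reading the top crop anticlockwise, the widest opening is at (202,316), then 15.5 mm at (257,331), 12 mm at (301,292) and 9 mm at (287,237). The next one, 6.5 mm, is under the head, and 4.5 mm is at (190,261). So the wheel is at +120° and needs two clicks clockwise. Shutter tab top: (65,260) in the top crop, (120,297) in the scene crop.

```bash
cat > fit.py <<'E'
from h import *
from scipy.optimize import least_squares
T=r.camera("top");S=r.camera("scene")
t=lambda u,v:(180+u/4,150+v/4); s=lambda u,v:(180+u/4,215+v/4)
obs=[(T,t(75,157),(95,75,16)),(T,t(361,90),(95,-75,16)),(T,t(452,452),(-95,-75,16)),(T,t(150,523),(-95,75,16)),
 (S,s(375,500),(-95,75,12)),(S,s(43,305),(95,75,14)),(S,s(568,268),(-95,-75,14))]
def W(p,q):
    c,n=np.cos(p[2]),np.sin(p[2]);q=np.array(q)/1000
    return np.array([p[0]+c*q[0]-n*q[1],p[1]+n*q[0]+c*q[1],q[2]])
def f(p):return np.concatenate([np.array(w2pix(c,W(p,q)))-uv for c,uv,q in obs])
g=pix2w(T,*t(260,305),16)
o=least_squares(f,[g[0],g[1],.2]);p=o.x
def tri(a,b):
    def h(x):return np.concatenate([np.array(w2pix(T,x))-a,np.array(w2pix(S,x))-b])
    q=least_squares(h,[*p[:2],.05]);return q.x,np.abs(q.fun).max()
def loc(x):
    d=x[:2]-p[:2];c,n=np.cos(p[2]),np.sin(p[2]);return np.round(1000*np.array([c*d[0]+n*d[1],-n*d[0]+c*d[1],x[2]]),1)
if __name__=="__main__":
    print(p,o.fun.round(2))
    for n,a,b in [("axle",(244,275),(289,206)),("widest",(202,316),(281,256)),("15",(257,331),(339,234)),("12",(301,292),(346,188)),("headtop",(219,201),(231,121)),("shut",(65,260),(120,297)),("tab150",(215,378),(331,290)),("tab210",(318,352),(402,215))]:
        x,e=tri(t(*a),s(*b));print(n,x.round(4),loc(x),round(e,2), "at z57:",loc(pix2w(T,*t(*a),.061)))
E
python3 fit.py
```

```text
[0.53717048 0.08176589 0.21576998] [-2.28 -1.54  0.41 -1.25 -0.79  0.44 -1.25  0.57  1.2  -0.15 -0.33 -0.8
  2.66 -0.93]
axle [0.5426 0.0829 0.0616] [ 5.5 -0.1 61.6] 0.82 at z57: [ 4.2 -0.9 61. ]
widest [0.5238 0.1025 0.0597] [-8.6 23.2 59.7] 0.8 at z57: [-10.4  22.2  61. ]
15 [0.5162 0.0769 0.0597] [-21.6  -0.3  59.7] 0.72 at z57: [-23.1  -1.1  61. ]
12 [0.5348 0.0568 0.0594] [ -7.6 -23.9  59.4] 0.99 at z57: [ -9.7 -24.9  61. ]
headtop [0.5687 0.089  0.0999] [32.4  0.3 99.9] 0.7 at z57: [41.4  3.  61. ]
shut [0.5509 0.1659 0.0625] [31.4 79.3 62.5] 0.94 at z57: [30.  78.5 61. ]
tab150 [0.4957 0.0975 0.0565] [-37.2  24.2  56.5] 1.25 at z57: [-40.2  22.4  61. ]
tab210 [0.5064 0.049  0.0579] [-37.  -25.4  57.9] 0.91 at z57: [-39.2 -26.5  61. ]
```

```bash
cat > k.py <<'E'
from h import *
AX=np.array([.5425,.0825]);YAW=np.radians(12.6)
def st(x,y,z): # stand-axes offset from axle, mm -> world
    c,n=np.cos(YAW),np.sin(YAW);return np.array([AX[0]+(c*x-n*y)/1e3,AX[1]+(n*x+c*y)/1e3,z/1e3])
def pol(r_,a,z): a=np.radians(a);return st(r_*np.cos(a),r_*np.sin(a),z)
def sh(*P):
    s=r.read_state();Q=R.from_quat(s["eef_rot"])
    print("tcp",s["ee_pos"].round(4),"tool y az",np.degrees(np.arctan2(*Q.as_matrix()[[1,0],1])).round(1),"F",s["ft_force"].round(2),"t",s["time"])
    for p in P: print(np.round(Q.inv().apply(np.array(p)-s["ee_pos"])*1000,1))
def loc(p):
    d=np.array(p)[:2]-AX;c,n=np.cos(YAW),np.sin(YAW);return np.round(1000*np.array([c*d[0]+n*d[1],-n*d[0]+c*d[1]]),1)
E
python3 - <<'E'
from k import *
sh([.40,-.35,.222],[.45,-.1,.2],pol(58.5,183,160),pol(58.5,183,48))
# block near wheel seen in scene at crop (230,300)->tip, z guesses
S=r.camera("scene")
for z in (.03,.04,.05):print(z,loc(pix2w(S,180+245/4,215+295/4,z)))
E
```

```text
tcp [ 0.1672 -0.6021  0.2223] tool y az -74.5 F [-0.    0.45  0.58] t 0.3
[ 291.8 -180.7    0.4]
[ 406.8 -408.2   22.5]
[ 486.3 -559.2   62.6]
[ 486.3 -559.1  174.6]
0.03 [ 5.5 31.9]
0.04 [-0.9 37.7]
0.05 [-7.3 43.6]
```

```bash
python3 -m crank '[[[40,-25,0,-5,-1],[80,-50,0,-10,-1],[120,-75,0,-15,-1],[160,-100,0,-20,-1],[200,-125,0,-25,-1],[245,-150,0,-30,-1],[290,-180,0,-35,-1],[310,-220,5,-40,-1],[330,-260,10,-45,-1],[350,-300,15,-50,-1],[370,-340,20,-56,-1],[395,-380,22,-62,-1],[415,-420,22,-68,-1],[435,-460,22,-74,-1],[455,-500,22,-80,-1],[475,-535,22,-87,-1],[486,-559,40,-87,-1],[486,-559,60,-87,-1],[486,-559,62,-87,-1],[486,-559,62,-87,-1]]]' 20
python3 - <<'E'
from k import *
sh(pol(58.5,183,160),pol(58.5,183,48))
E
```

```text
time: 2.35
ee_pos: [0.4858, 0.0658, 0.1606]
eef_rot: [0.626, 0.78, -0.0, -0.0]
ft_force: [0.3, -1.4, 1.6]
width: 0.0004
grip_force: 0.0
tcp [0.4858 0.0658 0.1606] tool y az 12.5 F [ 0.29 -1.37  1.58] t 2.35
[0.8 0.6 0.6]
[  0.8   0.7 112.6]
```

```bash
python3 -m crank '[[[0,0,20,0,-1],[0,0,40,0,-1],[1,1,60,0,-1],[1,1,75,0,-1],[1,1,85,0,-1],[1,1,92,0,-1],[1,1,99,0,-1],[1,1,106,0,-1],[1,1,112,0,-1],[1,1,112,0,-1]]]'
python3 - <<'E'
from k import *
sh(*[pol(58.5,a,48) for a in (175,168,161,154,147,140,133,126)],pol(75,130,48),pol(75,183,48))
crop("top",180,150,130,140,4,"/tmp/a.png");crop("scene",180,215,150,130,4,"/tmp/b.png")
a=cv2.imread("/tmp/a.png")[:520,:400];b=cv2.imread("/tmp/b.png")[:,:400]
cv2.imwrite("pics/c2.png",np.hstack([a,b]))
E
```

```text
time: 3.35
ee_pos: [0.4863, 0.0675, 0.0479]
eef_rot: [0.626, 0.78, -0.0, -0.0]
ft_force: [0.1, 0.6, -0.3]
width: 0.0003
grip_force: 0.0
tcp [0.4863 0.0675 0.0479] tool y az 12.5 F [ 0.12  0.61 -0.26] t 3.35
[ 7.5 -0.2 -0.1]
[14.6  0.9 -0.1]
[21.4  2.8 -0.1]
[28.   5.5 -0.1]
[34.3  9.  -0.2]
[40.  13.2 -0.2]
[45.2 18.1 -0.2]
[49.8 23.6 -0.2]
[59.9  9.8 -0.2]
[ -1.6 -16.8  -0.1]
```

View pics/c2.png

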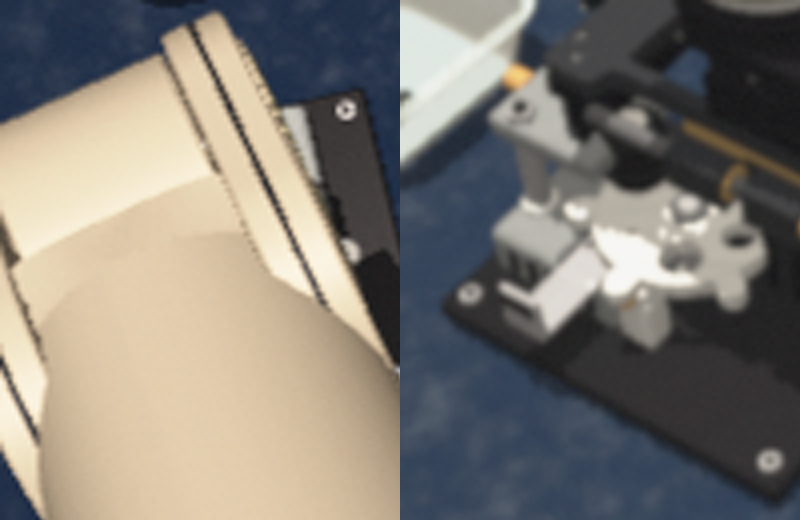

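The arm now hides the wheel from above, but the scene crop shows the stand undisturbed, with no contact force. First sweep, clockwise.

```bash
python3 -m crank '[[[4,0,0,4,-1],[7.5,0,0,8,-1],[11,0.3,0,11.5,-1],[14.6,0.9,0,15,-1],[18,1.8,0,18.5,-1],[21.4,2.8,0,22,-1],[24.7,4.1,0,25.5,-1],[28,5.5,0,29,-1],[31.2,7.2,0,32.5,-1],[34.3,9,0,36,-1],[37.2,11,0,39.5,-1],[40,13.2,0,43,-1],[42.6,15.6,0,46.5,-1],[45.2,18.1,0,50,-1],[47.5,20.8,0,53.5,-1],[49.8,23.6,0,57,-1],[49.8,23.6,0,57,-1],[49.8,23.6,0,57,-1]]]'
python3 - <<'E'
from k import *
sh(pol(75,128,48),pol(80,183,48),pol(62,183,48))
crop("scene",180,215,150,130,4,"pics/s3.png")
E
```

```text
time: 5.25
ee_pos: [0.4991, 0.1213, 0.0488]
eef_rot: [0.922, 0.388, 0.0, 0.0]
ft_force: [-0.2, 0.2, -0.6]
width: 0.0004
grip_force: 0.0
tcp [0.4991 0.1213 0.0488] tool y az -44.4 F [-0.18  0.16 -0.64] t 5.25
[ -3.9 -16.5   0.8]
[-66.6  18.1   0.8]
[-51.   27.2   0.8]
```

View pics/s3.png

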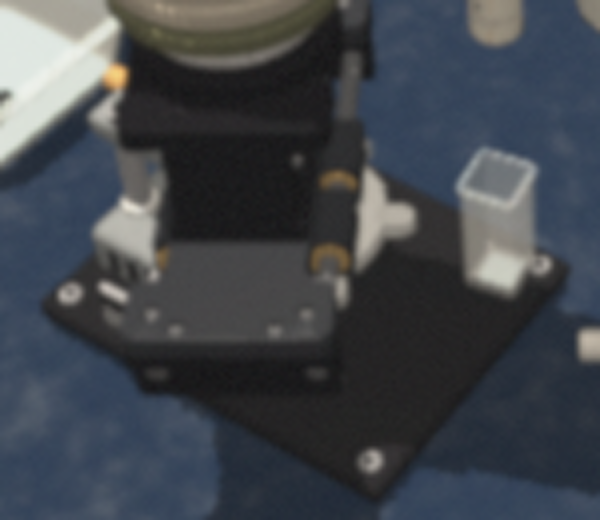

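```bash
python3 -m crank '[[[-2,-8,0,0,-1],[-4,-18,0,0,-1],[-10,-30,0,-6,-1],[-20,-40,-30,-12,-1],[-40,-70,-60,-20,-1],[-60,-100,-80,-28,-1],[-80,-130,-90,-36,-1],[-100,-160,-90,-44,-1],[-120,-180,-90,-52,-1],[-130,-190,-90,-57,-1],[-130,-190,-90,-57,-1]]]'
python3 - <<'E'
from k import *
sh(pol(85,183,130),pol(85,183,48),pol(58.5,183,48))
crop("top",180,150,130,140,4,"/tmp/a.png");crop("scene",180,215,150,130,4,"/tmp/b.png")
a=cv2.imread("/tmp/a.png")[:520,:400];b=cv2.imread("/tmp/b.png")[:,:400]
cv2.imwrite("pics/c4.png",np.hstack([a,b]))
E
```

```text
time: 6.4
ee_pos: [0.2707, 0.1614, 0.1382]
eef_rot: [0.624, 0.781, -0.0, 0.001]
ft_force: [0.3, -0.6, -0.1]
width: 0.0008
grip_force: 0.0
tcp [0.2707 0.1614 0.1382] tool y az 12.7 F [ 0.34 -0.6  -0.05] t 6.4
[-141.1  162.8    8.7]
[-140.9  162.8   90.7]
[-139.5  189.2   90.7]
```

View pics/c4.png

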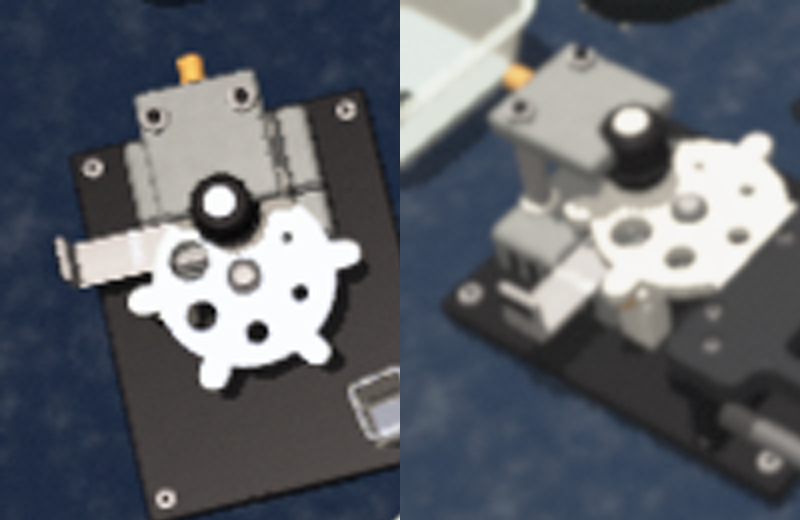

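The wheel moved one click: the widest opening is now at (190,258), +60°, and the stand hasn't moved. I'll repeat the sweep once more.

```bash
python3 -m crank '[[[-40,40,0,0,-1],[-80,80,0,0,-1],[-115,125,0,0,-1],[-141,163,0,0,-1],[-141,163,25,0,-1],[-141,163,50,0,-1],[-141,163,70,0,-1],[-141,163,84,0,-1],[-141,163,90,0,-1],[-140,170,90,0,-1],[-140,178,90,0,-1],[-139.5,184,90,0,-1],[-139.5,189,90,0,-1],[-139.5,189,90,0,-1]]]'
python3 - <<'E'
from k import *
sh(pol(58.5,183,48),*[pol(58.5,a,48) for a in (175,161,147,126)])
E
```

```text
time: 7.9
ee_pos: [0.4881, 0.0668, 0.049]
eef_rot: [0.626, 0.78, 0.0, 0.0]
ft_force: [0.3, 0.3, 0.1]
width: 0.0005
grip_force: 0.0
tcp [0.4881 0.0668 0.049 ] tool y az 12.5 F [0.31 0.27 0.14] t 7.9
[ 0.4 -1.9  1. ]
[ 8.6 -1.7  1. ]
[22.5  1.2  1. ]
[35.3  7.5  1. ]
[50.8 22.1  1. ]
```

```bash
python3 -m crank '[[[4,-2,0,4,-1],[8,-1.8,0,8,-1],[12,-1.4,0,11.5,-1],[15.6,-0.8,0,15,-1],[19,0.1,0,18.5,-1],[22.4,1.1,0,22,-1],[25.7,2.4,0,25.5,-1],[29,3.8,0,29,-1],[32.2,5.5,0,32.5,-1],[35.3,7.3,0,36,-1],[38.2,9.3,0,39.5,-1],[41,11.5,0,43,-1],[43.6,13.9,0,46.5,-1],[46.2,16.4,0,50,-1],[48.5,19.1,0,53.5,-1],[50.8,22,0,57,-1],[50.8,22,0,57,-1],[50.8,22,0,57,-1]]]'; python3 -m crank '[[[-2,-8,0,0,-1],[-4,-18,0,0,-1],[-10,-30,0,-6,-1],[-20,-40,-30,-12,-1],[-40,-70,-60,-20,-1],[-60,-100,-80,-28,-1],[-80,-130,-90,-36,-1],[-100,-160,-90,-44,-1],[-120,-180,-90,-52,-1],[-130,-190,-90,-57,-1],[-130,-190,-90,-57,-1]]]'
python3 - <<'E'
from k import *
sh(st(26,125,150),st(26,100,150),st(26,100,55))
crop("top",180,150,130,140,4,"/tmp/a.png");crop("scene",180,215,150,130,4,"/tmp/b.png")
a=cv2.imread("/tmp/a.png")[:520,:400];b=cv2.imread("/tmp/b.png")[:,:400]
cv2.imwrite("pics/c5.png",np.hstack([a,b]))
E
```

```text
time: 9.7
ee_pos: [0.4974, 0.1208, 0.0486]
eef_rot: [0.922, 0.388, -0.0, 0.0]
ft_force: [-0.4, -0.2, -0.6]
width: 0.0002
grip_force: 0.0
time: 10.8
ee_pos: [0.2692, 0.161, 0.1383]
eef_rot: [0.624, 0.781, -0.0, 0.001]
ft_force: [0.9, 0.2, 0.6]
width: 0.0005
grip_force: 0.0
tcp [0.2692 0.161  0.1383] tool y az 12.7 F [0.94 0.22 0.55] t 10.8
[-11.8 275.5 -11.5]
[-36.8 275.5 -11.4]
[-36.7 275.4  83.6]
```

View pics/c5.png

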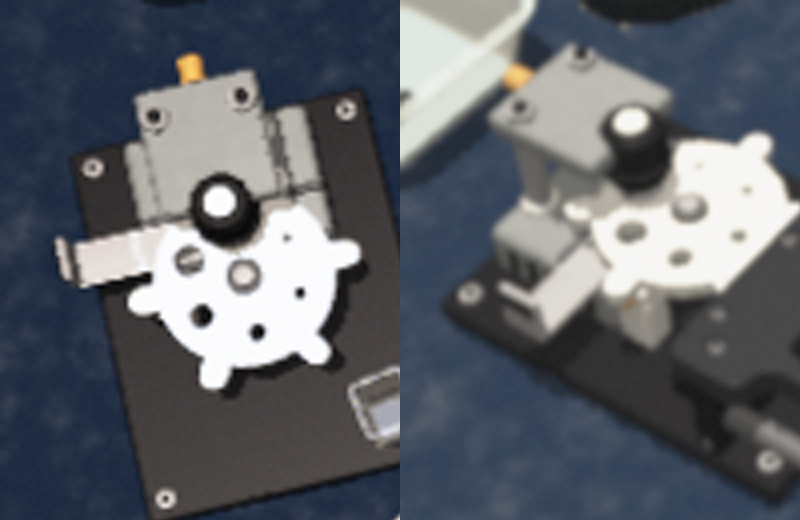

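The widest opening is now under the head: 15.5 mm is at left (190,258), 12 mm at (202,316), and they shrink anticlockwise from there. The shutter is still shut, so I'll move to the left of its tab.

```bash
python3 -m crank '[[[-5,40,-15,0,-1],[-10,80,-30,0,-1],[-12,120,-30,0,-1],[-12,160,-30,0,-1],[-12,200,-30,0,-1],[-12,240,-25,0,-1],[-12,278,-10,0,-1],[-12,278,15,0,-1],[-12,278,40,0,-1],[-12,278,60,0,-1],[-12,278,75,0,-1],[-12,278,84,0,-1],[-12,278,84,0,-1],[-12,278,84,0,-1]]]'
python3 - <<'E'
from k import *
print(loc([.5509,.1659]),loc(r.read_state()["ee_pos"]))
sh(st(28,100,54),st(28,92,54),st(28,68.5,54))
crop("top",180,150,130,140,4,"/tmp/a.png");crop("scene",160,215,170,130,4,"/tmp/b.png")
a=cv2.imread("/tmp/a.png")[:520,:400];b=cv2.imread("/tmp/b.png")[:,:400]
cv2.imwrite("pics/c6.png",np.hstack([a,b]))
E
```

```text
time: 12.3
ee_pos: [0.5454, 0.2099, 0.0552]
eef_rot: [0.626, 0.78, 0.0, 0.0]
ft_force: [-0.1, 0.2, -0.1]
width: 0.0006
grip_force: 0.0
[26.4 79.6] [ 30.6 123.7]
tcp [0.5454 0.2099 0.0552] tool y az 12.5 F [-0.1   0.2  -0.13] t 12.3
[-23.7  -2.6   1.2]
[-31.7  -2.6   1.2]
[-55.2  -2.5   1.1]
```

View pics/c6.png

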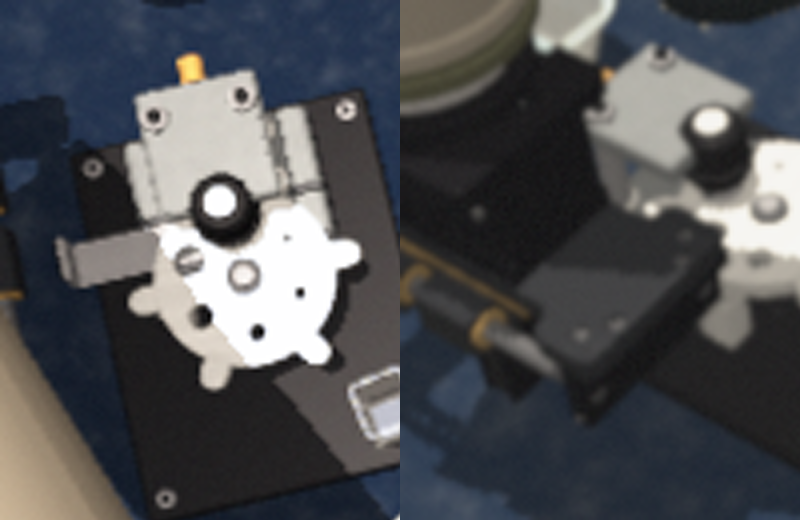

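The gripper is to the left of the tab at (65,260) and clear of everything. Now the slow push.

```bash
python3 -m crank '[[[-8,-1,0.5,0,-1],[-16,-2,1,0,-1],[-22,-2.6,1.2,0,-1],[-26,-2.6,1.2,0,-1],[-30,-2.6,1.2,0,-1],[-33,-2.6,1.2,0,-1],[-36,-2.6,1.2,0,-1],[-38,-2.6,1.2,0,-1],[-40,-2.6,1.2,0,-1],[-42,-2.6,1.2,0,-1],[-44,-2.6,1.2,0,-1],[-46,-2.6,1.2,0,-1],[-48,-2.6,1.2,0,-1],[-50,-2.6,1.2,0,-1]]]'; python3 -m crank '[[[-1,0,0,0,-1],[-2,0,0,0,-1]]]'
python3 - <<'E'
from k import *
print(loc(r.read_state()["ee_pos"]));sh()
crop("top",180,150,130,140,4,"pics/t7.png")
E
```

```text
time: 13.8
ee_pos: [0.5533, 0.1602, 0.0534]
eef_rot: [0.626, 0.78, 0.0, 0.0]
ft_force: [-0.4, 1.3, 2.0]
width: 0.0003
grip_force: 0.9
time: 14.0
ee_pos: [0.5537, 0.1583, 0.0534]
eef_rot: [0.626, 0.78, 0.0, 0.0]
ft_force: [1.3, 1.2, 1.2]
width: 0.0004
grip_force: 0.8
[27.5 71.6]
tcp [0.5537 0.1583 0.0534] tool y az 12.5 F [1.3  1.17 1.2 ] t 14.0
```

View pics/t7.png

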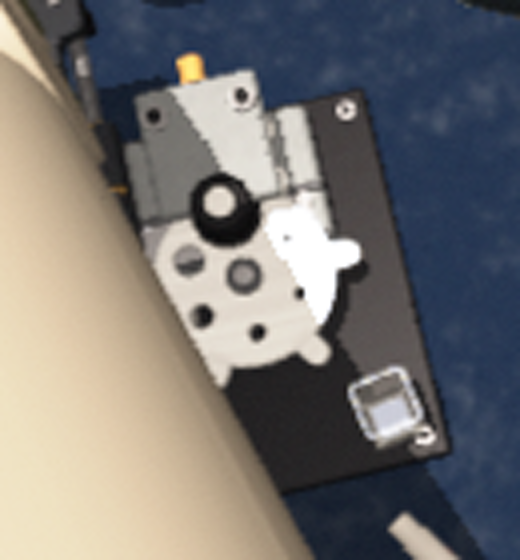

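The stand and wheel are unmoved and the push reads about 1–2 N. I'll go on in small steps until the force rises at the stop.

```bash
for i in 1; do python3 -m crank '[[[-1,0,0,0,-1],[-2,0,0,0,-1],[-2,0,0,0,-1]]]' | grep -E "ee_pos|ft"; python3 -m crank '[[[-1,0,0,0,-1],[-1,0,0,0,-1]]]' | grep -E "ee_pos|ft"; python3 -m crank '[[[-1,0,0,0,-1],[-1,0,0,0,-1]]]' | grep -E "ee_pos|ft"; done; python3 -c "
from k import *
print(loc(r.read_state()['ee_pos']))"
```

```text
ee_pos: [0.5539, 0.1575, 0.0534]
ft_force: [-0.2, 4.8, 0.4]
ee_pos: [0.5539, 0.1574, 0.0535]
ft_force: [-0.7, 7.3, 1.0]
ee_pos: [0.5539, 0.1573, 0.0535]
ft_force: [-0.9, 9.5, 0.5]
[27.4 70.5]
```

The finger has stopped moving while the force climbs to 9.5 N, so it is at the stop. Backing off.

```bash
python3 -m crank '[[[3,0,0,0,-1],[8,0,0,0,-1],[20,0,0,0,-1],[40,0,0,0,-1],[60,0,-20,0,-1],[75,0,-60,0,-1],[85,-30,-90,0,-1],[85,-70,-100,0,-1],[85,-110,-100,0,-1],[85,-150,-100,0,-1],[85,-190,-100,0,-1],[85,-230,-100,0,-1],[85,-250,-100,0,-1],[85,-250,-100,0,-1]]]'
python3 - <<'E'
from k import *
crop("top",180,150,130,140,4,"/tmp/a.png");crop("scene",180,215,150,130,4,"/tmp/b.png")
a=cv2.imread("/tmp/a.png")[:520,:400];b=cv2.imread("/tmp/b.png")[:,:400]
cv2.imwrite("pics/c8.png",np.hstack([a,b]))
E
```

```text
time: 16.15
ee_pos: [0.2902, 0.1828, 0.1533]
eef_rot: [0.625, 0.78, -0.0, 0.001]
ft_force: [0.8, -0.3, 0.3]
width: 0.0004
grip_force: 0.0
```

View pics/c8.png

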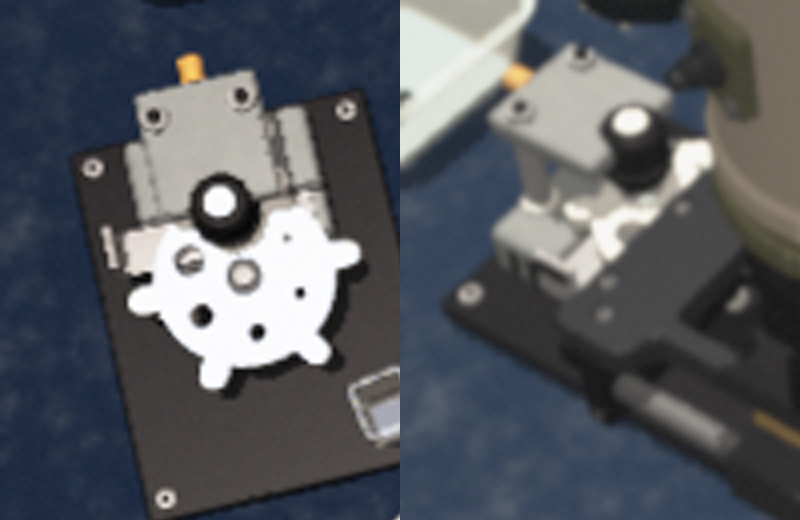

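The tab moved from (65,260) to (109,247), about 21–22 mm, and it came up hard against its stop. The wheel is at its click, and the stand and cell are where they were. Handing in.

```bash
python3 -c "
from bench import r
print(r.close_job())"
```

```text
the job is handed in; nothing more can be done
None
```

Job handed in after about 16 s: the widest opening is clicked in under the head, the shutter was then pushed to its stop, and in the final pictures the stand had not moved; the hand-in gave no verdict.

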